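# Sweep loose bottle caps into the catch tray

### The arm

A 6-joint arm with a two-finger parallel gripper is mounted at the origin on the work surface. World frame = base frame: x ahead of the robot, y to its left, z up, the work surface at z = 0. Lengths are in m, angles in rad, forces in N, time in s.
With the tool pointing down it reaches from about 0.325 to 0.875 m from the base axis. Payload 4.4 kg.
Tool frame: the origin (TCP) lies midway between the tips of the shut fingers; the grasp point (between the pads) lies 19 mm behind it; z points along the fingers, y is the line along which they close (so a half turn about z gives the same grasp; the last joint's range is limited). The gripper opens to 85 mm and grips with 20 to 120 N. Pads are 22 mm wide; open, the fingers measure 114 mm over their backs; the gripper's body (76 mm by 85 mm) begins 54 mm behind the grasp point. The pads swing forward as they close: fully open they stand 13 mm farther back than shut.
Start: joints at [-1.383, 0.207, 1.542, -0, 1.393, -0.15], TCP at [0.191, -0.542, 0.231] pointing down, gripper open.
Joint ranges: [-2.73, 2.73], [-0.86, 2.22], [0.23, 2.46], [-1.11, 4.25], [0.08, 2.63], [-2.82, 2.82]. Speed limits (rad/s): [2.79, 2.79, 3.14, 3.14, 3.14, 3.14].

### API

Orientations are given as a unit quaternion [w, x, y, z].
In Python, from plant import manip gives the robot as it stands.
- The arm moves only by the shell command python3 -m crank 'ROWS' [FORCE]. ROWS is JSON, a list of rows, each a list of 3 entries, a list of its own where there are three numbers: the shift along the tool's x, y, z each as a share of 4 cm, from -1 to 1, then the turn about the tool's z as a share of 0.1 rad, from -1 to 1, then the closure, from -1 (fully open) to 1 (shut), so that 0 is half open. A call has 1 to 12 rows; each row shifts and turns the commanded pose from where the row before left it, along the tool's axes as they then stand; what a row does not reach is not made up. A row lasts 1/12 s, in which the tool goes at most 41.7 mm and 7.16 degrees, less where a joint would pass 70% of its speed; a pose out of reach is approached as far as the arm can. A call with a number of a shift or a turn outside -1 to 1 is refused whole. A call with a gripper value outside its range is refused whole. The fingers move at their own pace and stop on an object; FORCE is the grip in N (left out, the last holds). Time passes only in rows, so rows that do not move let the fingers close. It gives the time, the measured TCP pose, the force, the opening and the grip force at its end, in the units of the state.
- manip.observe(): the state, without advancing time (a new reading comes with each control period).
- manip.read_camera(name): name is "side" or "top" or "wrist"; returns the picture (420x560x3 uint8, red, green, blue); there is no depth.
- manip.camera_params(name): a dict with "fx", "fy", "cx", "cy" (pixels), "extrinsics" (4x4, takes a point from camera to world coordinates); the wrist camera has in their place "tool_from_camera" (4x4, takes a point from camera to tool coordinates, whose origin is the TCP and whose axes are the flange's). Camera axes: x right, y down, z forward; pixel columns grow to the right and rows downward; lengths in m; the calibration is good to about 2 mm. A picture is of the moment at which its call begins: read the wrist's pose just before it. camera_params takes no time and is no camera call.
- manip.hand_in(): hands the job in; it is judged then, once.
The state is a dict: "time_s": time; "qpos": joint angles; "qvel": joint speeds; "joint_torque": joint torques, N m; "eef_pos": TCP position; "ee_rot": TCP orientation; "contact_force": force on the tool from outside, world axes, zero at the start; "wrist_torque": the same for the moment, N m; "grip_width": opening from 0.0 (shut) to 1.0 (fully open); "grip_force": force on a finger pad.
Only numpy, scipy, OpenCV 4.12 (cv2) and the standard library are available. Lean on these libraries where they do the work, as an engineer would, in place of code of your own. Each camera call takes 0.05 s, during which the arm holds its last target. There are 200 camera calls.

### The job

Three loose screw caps (large, medium and small) lie scattered on the lab bench. With the closed fingers, sweep them along the bench into the low steel catch tray through its open side, so that all three lie wholly inside the tray. Slide them, do not pick them up or flick them, and leave the vials, the beaker and everything else standing where they are.

Things in the scene. Friction and masses are not known exactly. Their poses are not given: they have to be found in the camera images.
- tray: Fixed steel catch tray like a dustpan, on the right: 3 walls 28 mm high, 4 mm thick; the 4th side (mouth) is open, floor flush with the bench, no lip. Inside 180 mm wide, 130 mm deep. Origin on the bench at the middle of the mouth; its x points into the tray (back wall at x = 130 mm), its y along the mouth (side walls' inner faces at y = +-90 mm). The mouth faces roughly left (+y).
- cap_large_center (a point): Centre (half-way up) of the large loose blue plastic bottle screw cap, a ribbed solid disc 46 mm in diameter and 24 mm high, lying flat on the bench, to the left of the tray; 10 to 42 g.
- cap_medium_center (a point): Centre (half-way up) of the medium loose blue plastic bottle screw cap, a ribbed solid disc 38 mm in diameter and 18 mm high, lying flat on the bench, to the left of the tray; 10 to 42 g.
- cap_small_center (a point): Centre (half-way up) of the small loose blue plastic bottle screw cap, a ribbed solid disc 30 mm in diameter and 14 mm high, lying flat on the bench, to the left of the tray; 10 to 42 g.
- vial_a: Bystander: small glass vial with a blue cap, standing upright, 22 mm in diameter, 44 mm high, about 30 g, between caps and tray, on the near side. Origin at the centre of its underside.
- vial_b: Bystander: a vial like the other (22 mm in diameter, 44 mm high), between caps and tray, on the far side. Origin at the centre of its underside.
- beaker: Bystander: small open glass beaker, 46 mm in diameter, 50 mm high, left of the caps. Origin at the centre of its underside.
- tape_roll: Bystander: roll of paper label tape lying flat, 64 mm in diameter, 19 mm high, left of the caps on the far side. Origin at the centre of its underside.
- wrench: Bystander: steel wrench 150 mm long lying flat at the far edge of the bench.
- tip_box: Bystander: white pipette-tip box 87 x 122 mm, 52 mm high, at the far edge of the bench. Origin at the centre of its underside.
Things that resemble listed ones, but are neither listed nor needed, are in the scene too. What is shaped like the part that bears cap_large_center but orange is not meant. What is shaped like the part that bears cap_small_center but green or orange is not meant.

How it is judged:
At the end, for the whole second after the job is handed in: All three caps rest on the tray's floor between its walls, wholly past the line of the mouth (to within 3 mm), and the other things stay within 20 mm of where they began, vials and beaker upright (x of cap_large_center in the frame of tray between 0.02 and 0.13 m and y of cap_large_center in the frame of tray between -0.09 and 0.09 m and height (world z) of each of cap_large_center, cap_medium_center, cap_small_center below 0.025 m and linear speed of each of cap_large, cap_medium, cap_small below 0.02 m/s and x of cap_medium_center in the frame of tray between 0.016 and 0.13 m and y of cap_medium_center in the frame of tray between -0.09 and 0.09 m and x of cap_small_center in the frame of tray between 0.012 and 0.13 m and y of cap_small_center in the frame of tray between -0.09 and 0.09 m and distance of each of vial_a, vial_b, beaker, tape_roll, wrench, tip_box from where it was at the start of the episode below 0.02 m and angle between each of vial_a, vial_b, beaker's own z axis and vertical below 0.3 rad); the robot touches nothing.
It fails at once if a cap is lifted off the bench (its centre more than 18 mm above where it rests) (height (world z) of cap_large_center above 0.03 m or height (world z) of cap_medium_center above 0.027 m or height (world z) of cap_small_center above 0.025 m).
It fails at once if a cap is flicked (faster than 1 m/s) (linear speed of any of cap_large, cap_medium, cap_small above 1 m/s).
It fails at once if another thing on the bench is shifted by more than 20 mm (distance of any of vial_a, vial_b, beaker, tape_roll, wrench, tip_box from where it was at the start of the episode above 0.02 m).
It fails at once if a vial or the beaker is tipped by more than 0.5 rad (angle between any of vial_a, vial_b, beaker's own z axis and vertical above 0.5 rad).
It also fails if it takes over 72 s, if anything falls off the work surface, if the arm or the gripper's body presses on something with over 40 N, if the wrist force passes 120 N, or if a joint passes its speed limit or range.

## Working session

There is one attempt and no reset: what is moved stays moved. The work goes in short steps, Python scripts to look and compute and a shell command to move; the robot and the scene stay as the last step left them, time stands still between calls to the robot, and variables do not carry over. Pictures are saved under pics/ and viewed, at most 10 in all, crops included, and the job is handed in when it is done.

```bash
mkdir -p pics
python3 - <<'E'
from plant import manip
import cv2,numpy as np
for n in("top","side"):
    cv2.imwrite(f"pics/{n}0.png",manip.read_camera(n)[:,:,::-1])
    p=manip.camera_params(n);print(n,p["fx"],p["fy"],p["cx"],p["cy"]);print(np.round(p["extrinsics"],4).tolist())
s=manip.observe();print(s["time_s"],s["eef_pos"],s["ee_rot"])
E
```

```text
top 526.4942734840489 526.4942734840489 281.6723273147946 211.0126261236343
[[-0.0029, -0.982, 0.1886, 0.4521], [-0.9995, 0.0089, 0.031, 0.0882], [-0.0322, -0.1884, -0.9816, 0.9396], [0.0, 0.0, 0.0, 1.0]]
side 480.27390857384 480.27390857384 283.3392631061313 211.25608782779827
[[0.8286, -0.2862, 0.4813, 0.1591], [-0.5596, -0.4518, 0.6948, -0.5189], [0.0186, -0.845, -0.5345, 0.5211], [0.0, 0.0, 0.0, 1.0]]
0.1 [ 0.19098466 -0.54162194  0.23020027] [-1.06269280e-03  9.85686271e-01  1.68586614e-01 -5.21344470e-06]
```

View pics/top0.png

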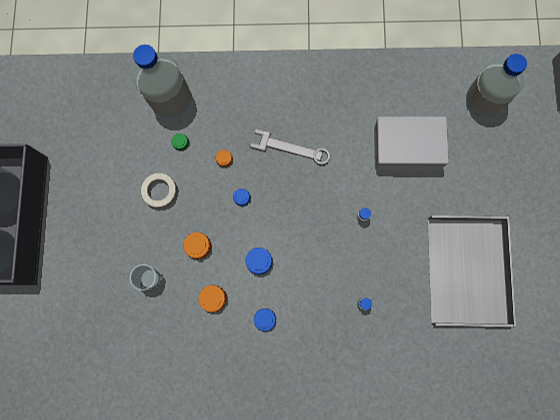

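View pics/side0.png

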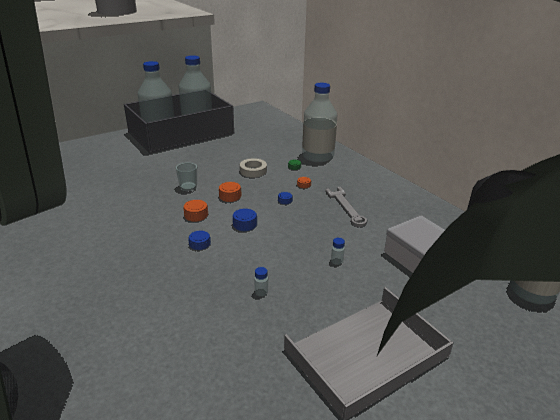

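Top view: large blue cap at (259,261), medium at (264,320), small at (242,197). Lookalikes are orange large (197,245) and (212,298), orange small (224,158), green (180,142), and the blue vial caps (365,214) and (365,304). Vial and bottle caps are not loose discs. I choose the three flat blue discs, then measure them and check with a crop.

```bash
cat > h.py <<'E'
from plant import manip
import cv2,numpy as np
def ray(n,u,v,z):
    p=manip.camera_params(n);E=np.array(p["extrinsics"])
    d=E[:3,:3]@[(u-p["cx"])/p["fx"],(v-p["cy"])/p["fy"],1];o=E[:3,3]
    return (o+d*(z-o[2])/d[2])[:2]
def blue(n,im,lo=(105,120,60),hi=(130,255,255),a=15):
    m=cv2.inRange(cv2.cvtColor(im,cv2.COLOR_RGB2HSV),lo,hi)
    _,_,s,c=cv2.connectedComponentsWithStats(m)
    return [(int(k[4]),c[i+1]) for i,k in enumerate(s[1:]) if k[4]>a]
E
python3 - <<'E'
from h import *
im=cv2.imread("pics/top0.png")[:,:,::-1].copy()
for a,c in blue("top",im): print(a,c.round(1),[ray("top",*c,z).round(3).tolist() for z in(.01,.02,.042)])
for c in[(429,217),(509,217),(514,326),(433,326)]: print("tray",c,ray("top",*c,.028).round(3))
for c,z in[((158,190),.015),((145,278),.03)]: print(c,ray("top",*c,z).round(3))
s=cv2.imread("pics/side0.png")[:,:,::-1].copy()
for a,c in blue("side",s): print("side",a,c.round(1),[ray("side",*c,z).round(3).tolist() for z in(.01,.02,.042)])
cv2.imwrite("pics/crop.png",cv2.resize(im[130:345,120:530,::-1],None,fx=1.9,fy=1.9,interpolation=2))
E
```

```text
367 [143.8  54.7] [[0.939, 0.382], [0.934, 0.379], [0.923, 0.372]]
312 [516.2  62.7] [[0.91, -0.323], [0.905, -0.318], [0.894, -0.309]]
224 [241.2 196.6] [[0.658, 0.191], [0.656, 0.19], [0.651, 0.187]]
100 [364.8 213.1] [[0.626, -0.031], [0.624, -0.03], [0.62, -0.027]]
553 [258.6 260.5] [[0.542, 0.159], [0.541, 0.158], [0.539, 0.156]]
115 [365.5 303.6] [[0.466, -0.027], [0.466, -0.026], [0.466, -0.023]]
393 [264.5 319.4] [[0.44, 0.148], [0.44, 0.147], [0.44, 0.146]]
tray (429, 217) [ 0.614 -0.14 ]
tray (509, 217) [ 0.613 -0.278]
tray (514, 326) [ 0.428 -0.27 ]
tray (433, 326) [ 0.429 -0.136]
(158, 190) [0.671 0.342]
(145, 278) [0.511 0.354]
side 104 [191.5  59.7] [[0.937, 1.26], [0.922, 1.225], [0.889, 1.148]]
side 114 [150.1  65.5] [[0.769, 1.262], [0.758, 1.227], [0.731, 1.151]]
side 121 [321.8  87.3] [[1.168, 0.725], [1.148, 0.701], [1.104, 0.647]]
side 136 [284.6 197.4] [[0.652, 0.189], [0.642, 0.175], [0.621, 0.145]]
side 440 [244.2 219.2] [[0.539, 0.162], [0.532, 0.149], [0.515, 0.12]]
side 324 [198.6 239.6] [[0.436, 0.148], [0.431, 0.135], [0.419, 0.106]]
side 90 [338.6 242.2] [[0.645, 0.005], [0.636, -0.005], [0.615, -0.028]]
side 114 [260.6 272.2] [[0.482, 0.009], [0.475, -0.001], [0.462, -0.024]]
```

View pics/crop.png

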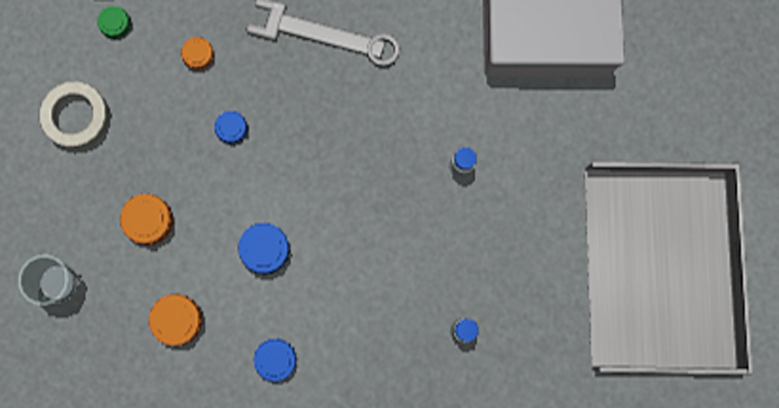

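The crop confirms the three flat blue discs and shows the lane between the vials is clear. Now I turn the tool so its x lies along world +y, with the fingers shut.

```bash
python3 -m crank '[[[0,0,0],-1,1],[[0,0,0],-1,1],[[0,0,0],-1,1],[[0,0,0],-1,1],[[0,0,0],-1,1],[[0,0,0],-1,1],[[0,0,0],-1,1],[[0,0,0],-1,1],[[0,0,0],-1,1],[[0,0,0],-1,1],[[0,0,0],-1,1],[[0,0,0],-1,1]]' 20
python3 -m crank '[[[0,0,0],-0.32,1],[[0.9,0.4,0],0,1],[[0.9,0.4,0],0,1],[[0.9,0.4,0],0,1],[[0.9,0.4,0],0,1],[[0.9,0.4,0],0,1],[[0.9,0.4,0],0,1],[[0.9,0.4,0],0,1],[[0.9,0.4,0],0,1],[[0.9,0.4,0],0,1],[[0.9,0.4,0],0,1],[[0,0,0],0,1]]'
```

```text
time_s: 1.1
eef_pos: [0.191, -0.5418, 0.2305]
ee_rot: [-0.001, 0.717, 0.697, 0.0]
contact_force: [-0.5, 0.9, -0.0]
grip_width: -0.003
grip_force: 0.0
time_s: 2.1
eef_pos: [0.3525, -0.176, 0.2307]
ee_rot: [-0.001, 0.704, 0.71, 0.002]
contact_force: [0.1, 0.6, 1.5]
grip_width: 0.001
grip_force: 0.0
```

```bash
python3 -m crank '[[[0.9,0.43,0],0,1],[[0.9,0.43,0],0,1],[[0.9,0.43,0],0,1],[[0.9,0.43,0],0,1],[[0.9,0.43,0],0,1],[[0.9,0.43,0],0,1],[[0.9,0.43,0],0,1],[[0.9,0.43,0],0,1],[[0.9,0.43,0],0,1],[[0.9,0.43,0],0,1],[[0.9,0.43,0],0,1],[[0,0,0],0,1]]'
python3 -m crank '[[[0,0,0.9],0,1],[[0,0,0.9],0,1],[[0,0,0.9],0,1],[[0,0,0.9],0,1],[[0,0,0.8],0,1],[[0,0,0.5],0,1],[[0,0,0.3],0,1],[[0,0,0],0,1]]'
```

```text
time_s: 3.1
eef_pos: [0.5421, 0.219, 0.23]
ee_rot: [-0.001, 0.705, 0.709, 0.001]
contact_force: [-0.6, -2.1, 0.4]
grip_width: 0.001
grip_force: 0.0
time_s: 3.77
eef_pos: [0.5374, 0.2122, 0.0197]
ee_rot: [-0.002, 0.707, 0.707, -0.003]
contact_force: [0.4, -0.2, 0.9]
grip_width: -0.0
grip_force: 0.0
```

```bash
python3 -m crank '[[[0,0.1,0.3],0,1],[[0,0,0],0,1],[[-0.2,0,0],0,1],[[-0.2,0,0],0,1],[[-0.25,0,0],0,1],[[-0.25,0,0],0,1],[[-0.3,0,0],0,1],[[-0.3,0,0],0,1],[[-0.3,0,0],0,1],[[-0.3,0,0],0,1],[[-0.2,0,0],0,1],[[0,0,0],0,1]]'
python3 - <<'E'
from h import *
im=manip.read_camera("top")
cv2.imwrite("pics/top1.png",im[:,:,::-1])
for a,c in blue("top",im): print(a,c.round(1),ray("top",*c,.02).round(3))
E
```

```text
time_s: 4.77
eef_pos: [0.5442, 0.1196, 0.0112]
ee_rot: [0.0, 0.708, 0.706, -0.0]
contact_force: [-0.3, 0.2, -0.0]
grip_width: -0.007
grip_force: 0.0
370 [143.9  54.8] [0.934 0.379]
313 [516.2  62.8] [ 0.905 -0.318]
170 [241.3 194.9] [0.659 0.19 ]
100 [364.8 213.1] [ 0.624 -0.03 ]
180 [303.  266.6] [0.53  0.081]
114 [365.5 303.5] [ 0.466 -0.026]
25 [263.6 309.8] [0.456 0.149]
```

View pics/top1.png

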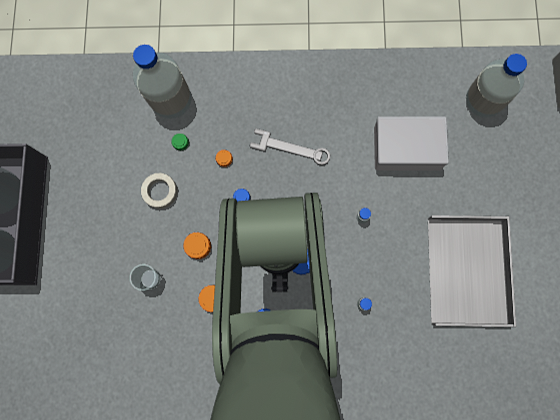

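The cap moves ahead of the fingers and is partly hidden at (303,267). I'll carry on pushing and check with the side camera numerically.

```bash
python3 -m crank '[[[-0.2,-0.05,0.05],0,1],[[-0.3,0,0],0,1],[[-0.3,0,0],0,1],[[-0.3,0,0],0,1],[[0,0,0],0,1]]'
cat >> h.py <<'E'
def look(n):
    im=manip.read_camera(n)
    for a,c in blue(n,im):
        p=ray(n,*c,.014)
        if p[1]<.5 and p[0]<.8: print(n,a,c.round(1),p.round(3))
    return im
E
python3 - <<'E'
from h import *
im=look("side");cv2.imwrite("pics/side1.png",im[:,:,::-1])
E
```

```text
time_s: 5.23
eef_pos: [0.5423, 0.0752, 0.0092]
ee_rot: [0.0, 0.708, 0.706, -0.0]
contact_force: [0.4, -0.4, 0.1]
grip_width: 0.001
grip_force: 0.0
side 344 [198.9 239.8] [0.434 0.142]
side 584 [278.1 251.2] [0.535 0.037]
side 97 [338.4 242.4] [0.641 0.   ]
side 128 [260.6 272.4] [0.479 0.005]
```

View pics/side1.png

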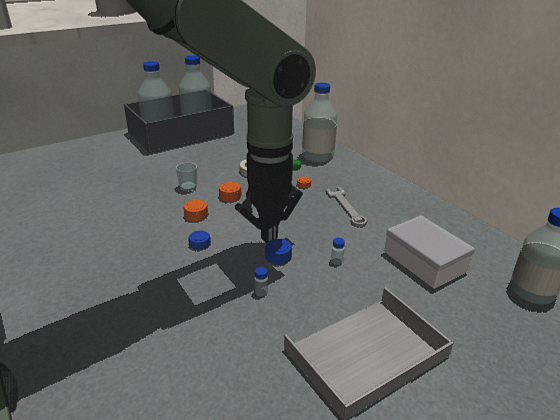

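The large cap is at (278,251), straight ahead of the fingers, and the lane between the vials is clear. I shift the fingers 4 mm to centre on the cap and push on.

```bash
python3 -m crank '[[[0.15,-0.05,0],0,1],[[0,-0.05,0],0,1],[[-0.15,0,0],0,1],[[-0.25,0,0],0,1],[[-0.3,0,0],0,1],[[-0.3,0,0],0,1],[[-0.3,0,0],0,1],[[-0.3,0,0],0,1],[[-0.3,0,0],0,1],[[-0.3,0,0],0,1],[[-0.3,0,0],0,1],[[0,0,0],0,1]]'
python3 - <<'E'
from h import *
look("side");look("top")
E
```

```text
time_s: 6.28
eef_pos: [0.5386, -0.0189, 0.0094]
ee_rot: [0.001, 0.708, 0.706, -0.0]
contact_force: [0.6, 0.4, 0.7]
grip_width: -0.002
grip_force: 0.0
side 346 [198.9 239.8] [0.434 0.142]
side 98 [338.4 242.4] [0.641 0.   ]
side 119 [260.7 272.6] [0.479 0.004]
side 706 [310.3 280.7] [ 0.535 -0.056]
top 226 [241.3 196.7] [0.657 0.19 ]
top 88 [365.6 302.7] [ 0.468 -0.027]
top 393 [264.5 319.4] [0.44  0.148]
```

```bash
python3 -m crank '[[[-0.2,0,0],0,1],[[-0.3,0,0],0,1],[[-0.35,0,0],0,1],[[-0.35,0,0],0,1],[[-0.35,0,0],0,1],[[-0.35,0,0],0,1],[[-0.35,0,0],0,1],[[-0.35,0,0],0,1],[[-0.35,0,0],0,1],[[-0.3,0,0],0,1],[[-0.2,0,0],0,1],[[0,0,0],0,1]]'
python3 - <<'E'
from h import *
look("side")
E
```

```text
time_s: 7.38
eef_pos: [0.5386, -0.1564, 0.0095]
ee_rot: [0.001, 0.708, 0.706, 0.0]
contact_force: [-0.2, -0.3, 0.2]
grip_width: -0.001
grip_force: 0.0
side 148 [284.6 197.5] [0.648 0.183]
side 343 [198.9 239.7] [0.434 0.142]
side 121 [260.7 272.5] [0.479 0.004]
side 950 [368.4 333.8] [ 0.536 -0.193]
```

```bash
python3 -m crank '[[[-0.2,0,0],0,1],[[-0.3,0,0],0,1],[[-0.3,0,0],0,1],[[-0.2,0,0],0,1],[[0,0,0],0,1],[[0.3,0,0],0,1],[[0.3,0,-0.5],0,1],[[0,0,-0.9],0,1],[[0,0,-0.9],0,1],[[0,0,-0.3],0,1],[[0,0,0],0,1]]'
python3 -m crank '[[[0.9,0.3,0],0,1],[[0.9,0.3,0],0,1],[[0.9,0.3,0],0,1],[[0.9,0.3,0],0,1],[[0.9,0.3,0],0,1],[[0.9,0.3,0],0,1],[[0.9,0.3,0],0,1],[[0.9,0.3,0],0,1],[[0.9,0.3,0],0,1],[[0.9,0.3,0],0,1],[[0.9,0.3,0],0,1],[[0,0,0],0,1]]'
python3 - <<'E'
from h import *
look("side")
E
```

```text
time_s: 8.35
eef_pos: [0.5415, -0.1705, 0.1179]
ee_rot: [0.004, 0.707, 0.707, 0.002]
contact_force: [0.3, -0.5, 0.4]
grip_width: 0.001
grip_force: 0.0
time_s: 9.35
eef_pos: [0.6693, 0.2334, 0.1104]
ee_rot: [-0.002, 0.705, 0.709, 0.001]
contact_force: [0.0, -0.5, 1.7]
grip_width: -0.0
grip_force: 0.0
side 138 [284.7 197.6] [0.648 0.183]
side 308 [198.6 240.4] [0.433 0.141]
side 95 [338.5 242.4] [0.641 0.   ]
side 118 [260.6 272.4] [0.479 0.005]
side 980 [389.2 351.6] [ 0.538 -0.232]
```

```bash
python3 -m crank '[[[0,0,0.6],0.95,1],[[0,0,0.6],0.95,1],[[0,0,0.6],0.95,1],[[0,0,0.4],0.95,1],[[0,0,0.2],0,1],[[0,0,0.1],0,1],[[0,0,0],0,1]]'
cat >> h.py <<'E'
def off(goal):  # goal xy -> tool x,y units
    from scipy.spatial.transform import Rotation as R
    s=manip.observe();q=s["ee_rot"];r=R.from_quat([q[1],q[2],q[3],q[0]])
    print("pos",np.round(s["eef_pos"],4),"toolx",r.as_matrix()[:2,0].round(3),"units",(r.inv().apply(np.r_[goal,.008]-s["eef_pos"])/.04).round(2))
E
python3 - <<'E'
from h import *
off([.657,.190])
E
```

```text
time_s: 9.98
eef_pos: [0.6689, 0.2248, 0.0116]
ee_rot: [-0.001, 0.828, 0.561, -0.001]
contact_force: [0.1, -0.2, -0.3]
grip_width: 0.002
grip_force: 0.0
pos [0.6689 0.2248 0.0116] toolx [0.37  0.929] units [-0.92  0.04  0.09]
```

```bash
python3 -m crank '[[[-0.1,0.04,0.09],0,1],[[-0.15,0,0],0,1],[[-0.2,0,0],0,1],[[-0.25,0,0],0,1],[[-0.3,0,0],0,1],[[-0.3,0,0],0,1],[[-0.3,0,0],0,1],[[-0.3,0,0],0,1],[[-0.3,0,0],0,1],[[-0.2,0,0],0,1],[[0,0,0],0,1]]'
python3 - <<'E'
from h import *
look("side")
c=ray("side",284.6,197.5,.010);print("bias ref",c.round(3));off([.657,.19])
E
```

```text
time_s: 10.9
eef_pos: [0.6353, 0.1338, 0.0095]
ee_rot: [-0.0, 0.828, 0.56, -0.001]
contact_force: [0.0, -0.4, 0.5]
grip_width: -0.003
grip_force: 0.0
side 173 [294.2 220.9] [0.614 0.101]
side 323 [198.9 240.1] [0.434 0.141]
side 96 [338.5 242.4] [0.641 0.   ]
side 121 [260.6 272.5] [0.479 0.004]
side 1011 [389.2 351.8] [ 0.537 -0.233]
bias ref [0.652 0.188]
pos [0.6358 0.1349 0.0096] toolx [0.372 0.928] units [ 1.48 -0.02  0.04]
```

```bash
python3 -m crank '[[[-0.2,-0.02,0],0,1],[[-0.3,-0.02,0],0,1],[[-0.3,0,0],0,1],[[-0.3,0,0],0,1],[[-0.3,0,0],0,1],[[-0.3,0,0],0,1],[[-0.3,0,0],0,1],[[-0.3,0,0],0,1],[[-0.3,0,0],0,1],[[-0.3,0,0],0,1],[[-0.2,0,0],0,1],[[0,0,0],0,1]]'
python3 - <<'E'
from h import *
im=look("side");look("top");cv2.imwrite("pics/side2.png",im[:,:,::-1])
off([.51,-.185])
E
```

```text
time_s: 11.95
eef_pos: [0.588, 0.0196, 0.0096]
ee_rot: [-0.0, 0.828, 0.56, -0.0]
contact_force: [1.0, 0.8, 0.1]
grip_width: 0.007
grip_force: 0.0
side 344 [198.9 239.8] [0.434 0.142]
side 98 [338.5 242.5] [0.641 0.   ]
side 233 [310.3 259.6] [ 0.568 -0.012]
side 127 [260.7 272.4] [0.479 0.004]
side 1027 [389.  351.9] [ 0.537 -0.233]
top 73 [353.2 244.8] [ 0.568 -0.008]
top 579 [484.2 259.4] [ 0.541 -0.234]
top 393 [264.5 319.4] [0.44  0.148]
pos [0.5887 0.0211 0.0098] toolx [0.372 0.928] units [-5.51  0.09  0.04]
```

View pics/side2.png

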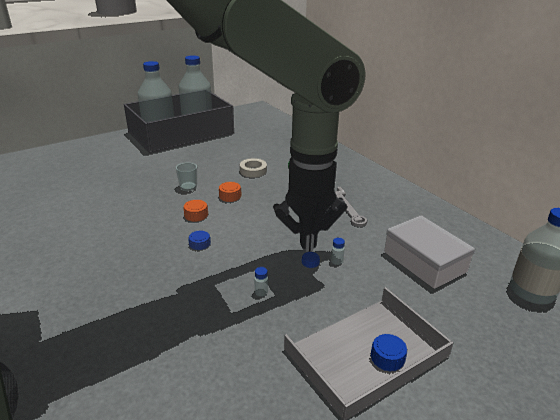

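The small cap (310,260) is well placed ahead of the fingers, but the knuckle passes near vial_a (338,250). I check its height by projection.

Run:
```python
from h import *
p=manip.camera_params("side");W=np.linalg.inv(p["extrinsics"])
def pr(P):
    c=W@np.r_[P,1];return (int(c[0]/c[2]*p["fx"]+p["cx"]),int(c[1]/c[2]*p["fy"]+p["cy"]))
im=cv2.imread("pics/side2.png")
for l in(.02,.03,.04,.05,.06):
  for h in(.04,.05,.06,.07,.08):
    q=np.array([.588,.0196,h])+l*np.array([.928,-.372,0]);cv2.circle(im,pr(q),0,(0,255,0) if h!=.06 else (0,0,255),-1)
cv2.imwrite("pics/k.png",cv2.resize(im[190:270,260:370],None,fx=7,fy=7,interpolation=0))
```

```text
(no output)
```

View pics/k.png

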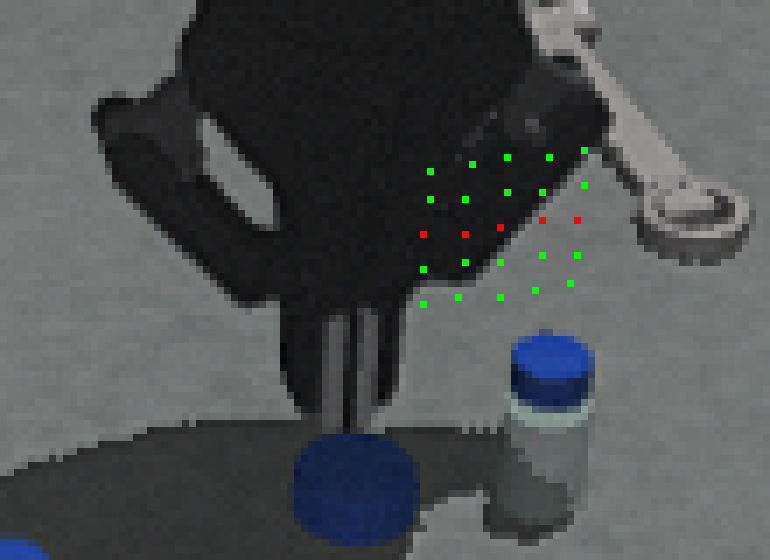

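The knuckle bottom is at least 53 mm up where the vial (44 mm) passes under it, so it clears. Push on.

```bash
python3 -m crank '[[[-0.2,0,0],0,1],[[-0.3,0,0],0,1],[[-0.3,0,0],0,1],[[-0.3,0,0],0,1],[[-0.3,0,0],0,1],[[-0.3,0,0],0,1],[[-0.3,0,0],0,1],[[-0.3,0,0],0,1],[[-0.2,0,0],0,1],[[0,0,0],0,1]]'
python3 - <<'E'
from h import *
look("side");off([.508,-.185])
E
```

```text
time_s: 12.88
eef_pos: [0.5509, -0.0733, 0.0096]
ee_rot: [0.0, 0.829, 0.56, -0.0]
contact_force: [-0.1, -0.6, 0.5]
grip_width: 0.004
grip_force: 0.0
side 343 [199.  239.8] [0.434 0.142]
side 119 [260.6 272.5] [0.479 0.004]
side 304 [326.6 298.5] [ 0.532 -0.103]
side 1039 [388.9 352. ] [ 0.537 -0.233]
pos [ 0.5513 -0.0725  0.0097] toolx [0.373 0.928] units [-3.01  0.04  0.04]
```

```bash
python3 -m crank '[[[-0.2,0,0],0,1],[[-0.3,0,0],0,1],[[-0.3,0,0],0,1],[[-0.3,0,0],0,1],[[-0.3,0,0],0,1],[[-0.3,0,0],0,1],[[-0.3,0,0],0,1],[[-0.25,0,0],0,1],[[-0.15,0,0],0,1],[[0,0,0],0,1],[[0.3,0,0],0,1],[[0,0,0],0,1]]'
python3 -m crank '[[[0,0,-0.8],0,1],[[0,0,-0.9],0,1],[[0,0,-0.9],0,1],[[0.2,0,0],-1,1],[[0.2,0,0],-1,1],[[0.2,0,0],-1,1],[[0.2,0,0],-0.8,1],[[0,0,0],0,1]]'
python3 - <<'E'
from h import *
look("side");look("top");off([.420,.194])
E
```

```text
time_s: 13.93
eef_pos: [0.5209, -0.1477, 0.0096]
ee_rot: [-0.0, 0.828, 0.561, 0.0]
contact_force: [-0.2, -0.1, 0.3]
grip_width: -0.003
grip_force: 0.0
time_s: 14.6
eef_pos: [0.5278, -0.1161, 0.1136]
ee_rot: [-0.0, 0.706, 0.709, 0.0]
contact_force: [-0.0, 0.7, -0.3]
grip_width: 0.003
grip_force: 0.0
side 342 [198.9 239.8] [0.434 0.142]
side 121 [260.7 272.5] [0.479 0.004]
side 390 [346.3 344.3] [ 0.497 -0.19 ]
side 1016 [389.2 351.9] [ 0.537 -0.233]
top 100 [364.8 213.1] [ 0.625 -0.031]
top 114 [365.5 303.5] [ 0.466 -0.027]
top 393 [264.5 319.4] [0.44  0.148]
pos [ 0.5278 -0.1176  0.1136] toolx [-0.  1.] units [ 7.79 -2.69  2.64]
```

```bash
python3 -m crank '[[[0.85,-0.3,0],0,1],[[0.85,-0.3,0],0,1],[[0.85,-0.3,0],0,1],[[0.85,-0.3,0],0,1],[[0.85,-0.3,0],0,1],[[0.85,-0.3,0],0,1],[[0.85,-0.3,0],0,1],[[0.85,-0.3,0],0,1],[[0.85,-0.3,0],0,1],[[0,0,0],0,1]]'
python3 -m crank '[[[0,0,0],-0.93,1],[[0,0,0],-0.93,1],[[0,0,0.4],-0.93,1],[[0,0,0.6],-0.93,1],[[0,0,0.6],-0.93,1],[[0,0,0.4],0,1],[[0,0,0.2],0,1],[[0,0,0],0,1]]'
python3 - <<'E'
from h import *
look("side");off([.440,.148])
E
```

```text
time_s: 15.53
eef_pos: [0.4172, 0.1921, 0.1136]
ee_rot: [-0.001, 0.706, 0.709, 0.0]
contact_force: [-0.2, 0.1, -0.3]
grip_width: 0.0
grip_force: 0.0
time_s: 16.2
eef_pos: [0.4182, 0.1865, 0.0238]
ee_rot: [-0.002, 0.526, 0.851, -0.002]
contact_force: [-1.1, -0.8, -0.2]
grip_width: -0.001
grip_force: 0.0
side 336 [198.7 239.7] [0.434 0.142]
side 92 [338.5 242.3] [0.641 0.001]
side 120 [260.7 272.5] [0.479 0.004]
side 372 [346.5 344. ] [ 0.498 -0.19 ]
side 966 [389.3 351.5] [ 0.538 -0.232]
pos [0.4193 0.1869 0.0251] toolx [-0.447  0.894] units [-1.1   0.03  0.43]
```

```bash
python3 -m crank '[[[0,0.03,0.35],0,1],[[-0.15,0,0],0,1],[[-0.2,0,0],0,1],[[-0.2,0,0],0,1],[[-0.25,0,0],0,1],[[-0.3,0,0],0,1],[[-0.3,0,0],0,1],[[-0.3,0,0],0,1],[[-0.3,0,0],0,1],[[-0.2,0,0],0,1],[[0,0,0],0,1]]'
python3 - <<'E'
from h import *
look("side");off([.44,.148])
E
```

```text
time_s: 17.17
eef_pos: [0.4616, 0.1077, 0.012]
ee_rot: [0.001, 0.526, 0.85, 0.0]
contact_force: [1.1, 0.2, 1.1]
grip_width: -0.0
grip_force: 0.0
side 96 [338.5 242.4] [0.641 0.   ]
side 376 [234.9 253.2] [0.469 0.073]
side 120 [260.6 272.5] [0.479 0.004]
side 386 [346.4 344.3] [ 0.497 -0.19 ]
side 1000 [389.2 351.7] [ 0.537 -0.232]
pos [0.4608 0.1084 0.0118] toolx [-0.447  0.895] units [ 1.12 -0.02  0.09]
```

```bash
python3 -m crank '[[[-0.2,0,0],0,1],[[-0.3,0,0],0,1],[[-0.3,0,0],0,1],[[-0.3,0,0],0,1],[[-0.3,0,0],0,1],[[-0.3,0,0],0,1],[[-0.3,0,0],0,1],[[-0.2,0,0],0,1],[[0,0,0],0,1]]'
python3 - <<'E'
from h import *
look("side");off([.44,.148])
E
```

```text
time_s: 17.97
eef_pos: [0.5011, 0.0289, 0.012]
ee_rot: [0.001, 0.526, 0.85, 0.0]
contact_force: [0.0, 0.4, -0.1]
grip_width: 0.002
grip_force: 0.0
side 98 [338.4 242.4] [0.641 0.   ]
side 538 [274.5 270.1] [ 0.501 -0.003]
side 392 [346.4 344.3] [ 0.497 -0.191]
side 1022 [389.1 351.9] [ 0.537 -0.233]
pos [0.5003 0.0297 0.0118] toolx [-0.447  0.895] units [ 3.32 -0.03  0.09]
```

```bash
python3 -m crank '[[[-0.2,0,0],0,1],[[-0.3,0,0],0,1],[[-0.3,0,0],0,1],[[-0.3,0,0],0,1],[[-0.2,0,0],0,1],[[0,0,0],0,1]]'
python3 - <<'E'
from h import *
im=look("side");look("top");off([.44,.148])
cv2.imwrite("pics/side3.png",cv2.resize(im[200:410,220:470,::-1],None,fx=2.8,fy=2.8))
E
```

```text
time_s: 18.52
eef_pos: [0.5247, -0.0178, 0.0121]
ee_rot: [0.001, 0.526, 0.85, 0.0]
contact_force: [0.0, -0.5, -0.5]
grip_width: -0.002
grip_force: 0.0
side 97 [338.4 242.4] [0.641 0.   ]
side 117 [260.7 272.7] [0.479 0.004]
side 446 [306.5 279.5] [ 0.532 -0.051]
side 392 [346.3 344.3] [ 0.497 -0.19 ]
side 1025 [389.1 351.9] [ 0.537 -0.233]
top 16 [365.6 209. ] [ 0.632 -0.032]
top 576 [484.2 259.4] [ 0.541 -0.235]
top 203 [458.8 281. ] [ 0.504 -0.188]
top 106 [365.7 303.5] [ 0.466 -0.027]
pos [ 0.5231 -0.0163  0.0116] toolx [-0.447  0.894] units [ 4.6  -0.02  0.09]
```

View pics/side3.png

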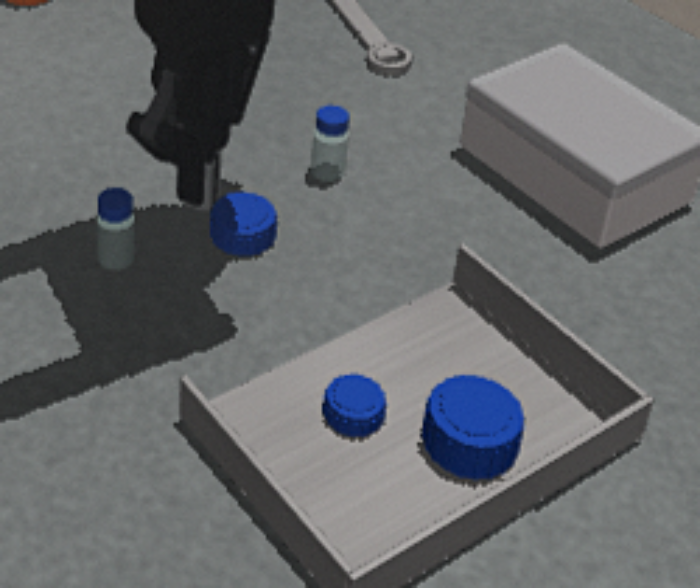

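Medium cap is at (244,225) in the crop, directly ahead of the fingers. The vials are untouched, and the small and large caps are inside the tray. I back off, turn toward the free part of the tray and finish.

```bash
python3 -m crank '[[[0.3,0,0],0,1],[[0.15,0,0],0,1],[[0,0,0],0.8,1],[[0,0,0],0.8,1],[[0,0,0],0.75,1],[[0,0,0],0,1]]'
python3 - <<'E'
from h import *
off([.537,-.045])
E
```

```text
time_s: 19.12
eef_pos: [0.5139, 0.0017, 0.0115]
ee_rot: [-0.001, 0.621, 0.784, -0.0]
contact_force: [-0.7, -0.0, -0.9]
grip_width: 0.001
grip_force: 0.0
pos [0.5139 0.0017 0.0115] toolx [-0.228  0.974] units [-1.27  0.3   0.09]
```

```bash
python3 -m crank '[[[0,0.3,0.05],0,1],[[-0.15,0,0],0,1],[[-0.2,0,0],0,1],[[-0.2,0,0],0,1],[[-0.3,0,0],0,1],[[-0.3,0,0],0,1],[[-0.3,0,0],0,1],[[-0.3,0,0],0,1],[[-0.2,0,0],0,1],[[0,0,0],0,1]]'
python3 - <<'E'
from h import *
look("side");off([.568,-.178])
E
```

```text
time_s: 19.95
eef_pos: [0.5453, -0.0753, 0.01]
ee_rot: [0.001, 0.622, 0.783, 0.0]
contact_force: [0.6, -0.0, -0.6]
grip_width: 0.002
grip_force: 0.0
side 121 [260.7 272.4] [0.479 0.004]
side 502 [336.6 297.4] [ 0.546 -0.11 ]
side 394 [346.3 344.4] [ 0.497 -0.191]
side 1035 [388.9 352. ] [ 0.537 -0.233]
pos [ 0.5448 -0.0742  0.0098] toolx [-0.226  0.974] units [-2.66 -0.02  0.04]
```

Medium is on line at about (0.551, −0.105). It needs about 1.9 units more; then I back off and lift away.

```bash
python3 -m crank '[[[-0.2,0,0],0,1],[[-0.3,0,0],0,1],[[-0.3,0,0],0,1],[[-0.3,0,0],0,1],[[-0.3,0,0],0,1],[[-0.3,0,0],0,1],[[-0.2,0,0],0,1],[[0,0,0],0,1],[[0.3,0,0],0,1],[[0.2,0,0],0,1],[[0,0,0],0,1]]'
python3 -m crank '[[[0,0,-0.8],0,1],[[0,0,-0.9],0,1],[[0,0,-0.9],0,1],[[0.8,0,-0.9],0,1],[[0.8,0,0],0,1],[[0.8,0,0],0,1],[[0.8,0,0],0,1],[[0,0,0],0,1]]'
python3 - <<'E'
from h import *
look("side");im=look("top");cv2.imwrite("pics/top2.png",im[:,:,::-1])
E
```

```text
time_s: 20.92
eef_pos: [0.5555, -0.1245, 0.009]
ee_rot: [-0.002, 0.62, 0.784, -0.0]
contact_force: [0.9, -0.6, 0.2]
grip_width: -0.003
grip_force: 0.0
time_s: 21.58
eef_pos: [0.5264, -0.0011, 0.1446]
ee_rot: [-0.002, 0.619, 0.785, 0.0]
contact_force: [-0.1, -0.1, 0.1]
grip_width: 0.003
grip_force: 0.0
side 97 [338.5 242.4] [0.641 0.   ]
side 117 [260.8 272.6] [0.479 0.004]
side 1571 [385.2 341.2] [ 0.546 -0.216]
side 388 [346.4 344.3] [ 0.497 -0.19 ]
top 447 [487.  259.4] [ 0.541 -0.239]
top 106 [365.8 303.4] [ 0.466 -0.027]
```

View pics/top2.png

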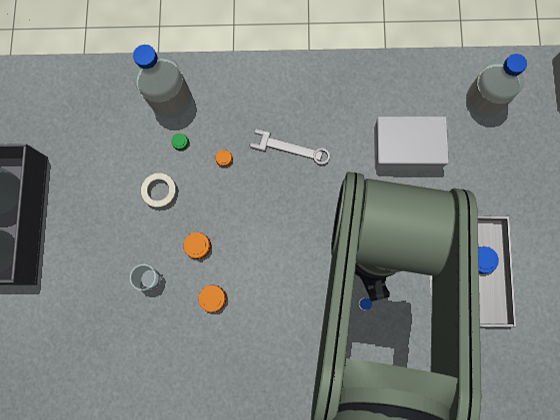

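The arm still hides the mouth, so I move it 0.2 m further to the left and look again.

```bash
python3 -m crank '[[[0.8,0,0],0,1],[[0.8,0,0],0,1],[[0.8,0,0],0,1],[[0.8,0,0],0,1],[[0.8,0,0],0,1],[[0.8,0,0],0,1],[[0,0,0],0,1],[[0,0,0],0,1]]'
python3 - <<'E'
from h import *
look("side");im=look("top");cv2.imwrite("pics/top3.png",im[:,:,::-1])
E
```

```text
time_s: 22.35
eef_pos: [0.4851, 0.1805, 0.1447]
ee_rot: [0.0, 0.62, 0.784, -0.0]
contact_force: [0.8, -0.9, 0.1]
grip_width: -0.001
grip_force: 0.0
side 92 [338.5 242.3] [0.641 0.001]
side 118 [260.7 272.4] [0.479 0.005]
side 1495 [385.3 340.8] [ 0.547 -0.215]
side 366 [346.4 344. ] [ 0.498 -0.19 ]
top 100 [364.8 213.1] [ 0.625 -0.031]
top 378 [451.8 243. ] [ 0.57  -0.181]
top 576 [484.3 259.4] [ 0.541 -0.235]
top 244 [457.5 281. ] [ 0.504 -0.186]
top 115 [365.5 303.6] [ 0.466 -0.027]
```

View pics/top3.png

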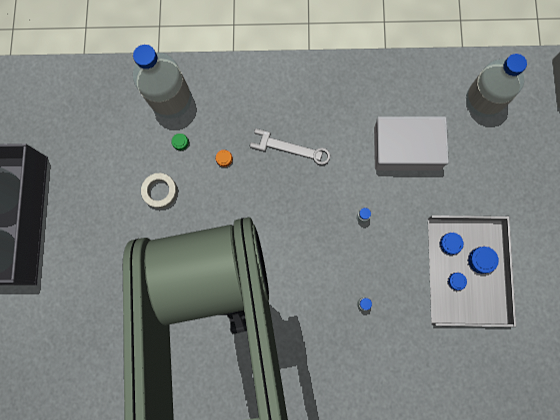

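All three caps lie wholly inside the tray: medium (452,243), large (484,260) and small (457,281). The vials are unmoved and the arm is clear, so I hand in.

```bash
python3 -c "
from plant import manip
print(manip.hand_in())"
```

```text
the job is handed in; nothing more can be done
None
```

I swept all three blue caps into the tray with the closed fingers and handed the job in at about 22 s; the last pictures show them wholly inside and both vials in place, but the hand-in returned no verdict.

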